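# Stand the pen in the mug, leaning away from the handle

### The arm

A 6-joint arm with a two-finger parallel gripper is mounted at the origin on a cart in front of the work surface, level with it; the furniture and walls round the work are solid. World frame = base frame: x ahead of the robot, y to its left, z up, the work surface at z = 0. Lengths are in mm, angles in rad, forces in N, time in s.
With the tool pointing down it reaches from about 350 to 875 mm from the base axis. Payload 4.2 kg.
Tool frame: the origin (TCP) lies at the very end of the fingers, on their centre line; the grasp point (between the pads) lies 19 mm behind it; z points along the fingers, y is the line along which they close (so a half turn about z gives the same grasp; the last joint's range is limited). The gripper opens to 87 mm and grips with 3 to 60 N. Pads are 19 mm wide; open, the fingers measure 117 mm over their backs; the gripper's body (75 mm by 190 mm) begins 51 mm behind the grasp point.
Start: joints at [1.482, 0.385, 0.008, 0, -1.194, -0.259], TCP at [212.986, 587.568, 222.55] pointing down, gripper open.
Joint ranges: [-3.14, 3.14], [-1.21, 2.06], [-1.07, 1.41], [-3.16, 2.05], [-2.99, -0.16], [-3.1, 3.1]. Speed limits (rad/s): [2.79, 2.79, 3.14, 3.14, 3.14, 3.14].

### API

Orientations are given as a unit quaternion [x, y, z, w].
In Python, from workcell import observe, camera, job_done gives the robot as it stands.
- The arm moves only by the tool step_arm, never from a script. Its argument "targets" is a list of rows, each a list of 5 numbers: the closure, from -1 (fully open) to 1 (shut), then the shift along the tool's x, y, z in cm, then the turn about the tool's z in rad. A call has 1 to 20 rows; each row shifts and turns the commanded pose from where the row before left it, along the tool's axes as they then stand; what a row does not reach is not made up. A row lasts 1/8 s, in which the tool goes at most 62.5 mm and 10.7 degrees, less where a joint would pass 70% of its speed; a pose out of reach is approached as far as the arm can. A call with a gripper value outside its range is refused whole. The fingers move at their own pace and stop on an object; "squeeze" is the grip in N (left out, the last holds). Time passes only in rows, so rows that do not move let the fingers close. It gives the time, the measured TCP pose, the force, the opening and the grip force at its end, in the units of the state.
- observe(): the state, without advancing time (a new reading comes with each control period).
- camera(name): name is "side" or "top" or "wrist"; returns a dict with "color" (384x512x3 uint8, blue, green, red), "camera_matrix" (3x3 intrinsics, pixels), "extrinsics" (4x4, takes a point from world to camera coordinates). Camera axes: x right, y down, z forward; pixel columns grow to the right and rows downward; lengths in mm; the calibration is good to about 2 mm. A picture is of the moment at which its call begins. There is no depth.
- job_done(): hands the job in; it is judged then, once.
The state is a dict: "t": time; "joint_pos": joint angles; "qd": joint speeds; "joint_efforts": joint torques, N m; "eef_pos": TCP position; "tcp_rot": TCP orientation; "ft_force": force on the tool from outside, world axes, zero at the start; "torque": the same for the moment, N m; "finger_gap": opening from 0.0 (shut) to 1.0 (fully open); "grasp_force": force on a finger pad.
Only numpy, scipy, OpenCV 4.12 (cv2) and the standard library are available. Lean on these libraries where they do the work, as an engineer would, in place of code of your own. Each camera call takes 0.05 s, during which the arm holds its last target. There are 200 camera calls.

### The job

Take the black pen, which stands in the wooden pen block beside a thinner brush and a dissecting needle, and lower it, foot first and not dropped, into the white mug. Leave it standing on the mug's floor and leaning against the side of the rim opposite the handle, so that the handle stays free to be taken. Leave the other two tools in the block and do not shift or tip the mug.

Things in the scene. Friction and masses are not known exactly. Their poses are not given: they have to be found in the camera images.
- pen_center (a point): Half-way point of the black ball pen, on its axis: 138 mm long, about 8 to 9 mm thick (a thin clip makes it 11 mm on one side), 14 g. At the start it stands upright (it may lean by up to 5 degrees) in one of the three holes of the pen block, sunk 37.5 mm deep, so that about 100 mm of it stand free above the block. It is loose and lifts straight out. This point's own y axis runs along the pen from top to foot.
- pen_foot (a point): Lower end of the pen on its axis, 69 mm from the centre; the end that goes on the mug's floor.
- pen_top (a point): Upper end of the pen on its axis, 69 mm from the centre.
- mug: Loose round white mug with straight walls: 80 mm wide, 72 mm high, wall 4 mm, inside 71 mm wide, floor 5 mm thick; 0.35 kg. Origin at the centre of its underside. The handle sticks out along its own +y (to 76 mm from the axis), so its -y points to the rim side opposite the handle. A fixed microscope up to 0.45 m high stands 10 to 40 cm to the left of the mug; start moves should pass above it.
- pen_block: Fixed wooden block 50 mm (its x) by 170 mm (its y) by 45 mm high, with three square holes of 10.5 mm, 38 mm deep, in a row along its y, 60 mm apart, the middle one at its centre. Origin at the centre of its underside. One hole holds the pen; the two others hold a loose paint brush (bristles up) and a loose dissecting needle (point up); which is where varies.
- brush: Thin paint brush with a black handle, 131 mm long and 7 mm thick, loose, standing bristles up in one hole of the pen block; to be left there. Origin about half-way along it, near its axis.
- needle: Dissecting needle standing point up in another hole: wooden handle 7 mm thick and 85 mm long, brass ferrule, thin steel point, 130 mm in all; to be left there. Origin at its lower end, about 4 mm beside its axis.

How it is judged (in metres and radians):
On the way:
1. the held pen's foot is lowered at least 25 mm below the rim inside the mug (z of pen_foot in the frame of mug below 0.047 m and horizontal distance between pen_foot and mug below 0.037 m and contact force between the fingers and pen above 0.5 N), for 0.1 s.
At the end, for the whole second after the job is handed in: Pen foot within 15 mm of the mug floor; pen top at least 25 mm from the mug axis on the side opposite the handle and at most 35 mm to either side of the handle line; leaning under 54 degrees; released and still; mug upright, still, within 30 mm of its start (z of pen_foot in the frame of mug between 0 and 0.02 m and horizontal distance between pen_foot and mug below 0.038 m and y of pen_top in the frame of mug below -0.025 m and x of pen_top in the frame of mug between -0.035 and 0.035 m and angle between pen_center's own y axis and vertical above 2.2 rad and angle between mug's own z axis and vertical below 0.1 rad and distance of mug from where it was at the start of the episode below 0.03 m and linear speed of each of pen, mug below 0.02 m/s and contact force between the fingers and pen below 0.1 N); the robot touches nothing.
It fails at once if the mug is tipped by more than 20 degrees (angle between mug's own z axis and vertical above 0.35 rad).
It fails at once if the brush or the needle is pulled out of the block or knocked over (distance of brush from where it was at the start of the episode above 0.03 m).
It fails at once if the brush or the needle is pulled out of the block or knocked over (distance of needle from where it was at the start of the episode above 0.03 m).
It also fails if it takes over 42 s, if anything falls off the work surface, if the arm or the gripper's body presses on something with over 40 N, if the wrist force passes 120 N, or if a joint passes its speed limit or range.

## Working session

There is one attempt and no reset: what is moved stays moved. The work goes in short steps, Python scripts to look and compute and a tool call to move; the robot and the scene stay as the last step left them, time stands still between calls to the robot, and variables do not carry over. Pictures are saved under pics/ and viewed, at most 10 in all, crops included, and the job is handed in when it is done.

Besides the shell and the picture viewer there is one more tool, called after ">>>" as a command line: name --pt "numbers of a row" for each row, then --argument value for the rest. step_arm: Moves the arm, as the interface text tells. Its arguments: {"type":"object","properties":{"targets":{"type":"array","items":{"type":"array","items":{"type":"number"}}},"squeeze":{"type":"number"}},"required":["targets"]}

```bash
mkdir -p pics
cat > h.py <<'E'
import numpy as np, cv2
from workcell import observe, camera, job_done
def shot(n,f):
    c=camera(n); cv2.imwrite('pics/'+f,c['color']); np.savez('pics/'+f[:-4],**c); return c
def ray(c,u,v):
    K,E=np.array(c['camera_matrix']),np.array(c['extrinsics']); R,t=E[:3,:3],E[:3,3]
    d=R.T@np.linalg.solve(K,[u,v,1.]); return -R.T@t,d/np.linalg.norm(d)
def onz(c,u,v,z):
    o,d=ray(c,u,v); return o+d*(z-o[2])/d[2]
def tri(c1,p1,c2,p2):
    o1,d1=ray(c1,*p1);o2,d2=ray(c2,*p2)
    s=np.linalg.lstsq(np.c_[d1,-d2],o2-o1,rcond=None)[0]
    a,b=o1+s[0]*d1,o2+s[1]*d2; return (a+b)/2,np.linalg.norm(a-b)
def proj(c,P):
    K,E=np.array(c['camera_matrix']),np.array(c['extrinsics']); q=K@(E[:3,:3]@np.array(P)+E[:3,3]); return q[:2]/q[2]
def load(f): return dict(np.load('pics/'+f+'.npz'))
E
python3 - <<'E'
from h import *
s=observe(); print(s)
cs=[shot(n,n+'0.png') for n in('side','top','wrist')]
for c in cs: print(-np.array(c['extrinsics'])[:3,:3].T@np.array(c['extrinsics'])[:3,3], np.array(c['extrinsics'])[2,:3])
cv2.imwrite('pics/a.png',cv2.resize(np.hstack([cs[0]['color'],cs[1]['color']]),(800,300)))
E
```

```text
{'t': 0.0, 'joint_pos': array([ 1.48160013e+00,  3.85573282e-01,  6.64675766e-03, -4.97149206e-04,
       -1.19401219e+00, -2.58594138e-01]), 'qd': array([-0.00060453,  0.00013388,  0.00086008, -0.00022678, -0.00045377,
       -0.00062573]), 'joint_efforts': array([-8.99235511e-04, -3.90668428e+01,  1.87406391e+01,  4.21988457e+00,
        1.10093740e-02, -1.86560987e-04]), 'eef_pos': array([212.79517089, 587.02425572, 221.45798027]), 'tcp_rot': array([ 9.84901836e-01, -1.73110290e-01, -1.39590737e-04,  1.08690046e-03]), 'ft_force': array([ 0.36451884,  0.03923411, -0.06238821]), 'torque': array([0.02545591, 0.01146964, 0.01878456]), 'grasp_force': 0.0, 'finger_gap': 0.9992681777765354}
[ 412.96164231 -929.6611917   412.63916083] [ 0.16294865  0.91809331 -0.36132038]
[ 404.97775881 -143.12963345 1147.91495642] [ 0.12662337 -0.01190041 -0.99187948]
[291.24255611 560.06799305 383.5677375 ] [-0.28552559  0.10042985 -0.95309443]
```

View pics/side0.png

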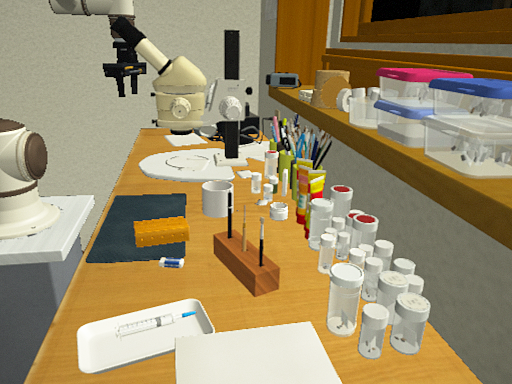

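View pics/top0.png

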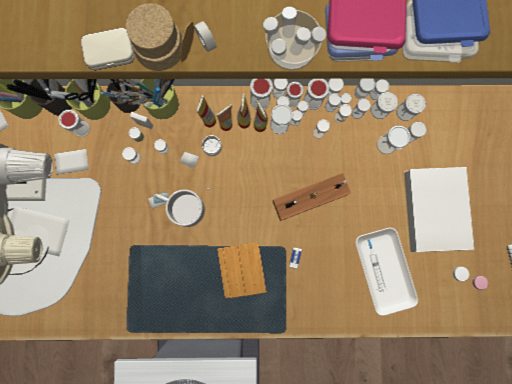

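Run:
```python
from h import *
t=load('top0');s=load('side0')
a=cv2.resize(t['color'][165:235,140:240],(400,280),interpolation=cv2.INTER_CUBIC)
b=cv2.resize(t['color'][165:235,260:360],(400,280),interpolation=cv2.INTER_CUBIC)
c=cv2.resize(s['color'][175:300,190:290],(400,500)[:2],interpolation=cv2.INTER_CUBIC)[:320]
d=cv2.resize(s['color'][175:255,190:290],(400,320),interpolation=cv2.INTER_CUBIC)
e=cv2.resize(s['color'][220:300,190:290],(400,320),interpolation=cv2.INTER_CUBIC)
cv2.imwrite('pics/b.png',np.vstack([np.hstack([a,b]),np.hstack([d,e])]))
```

```text
(no output)
```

View pics/b.png

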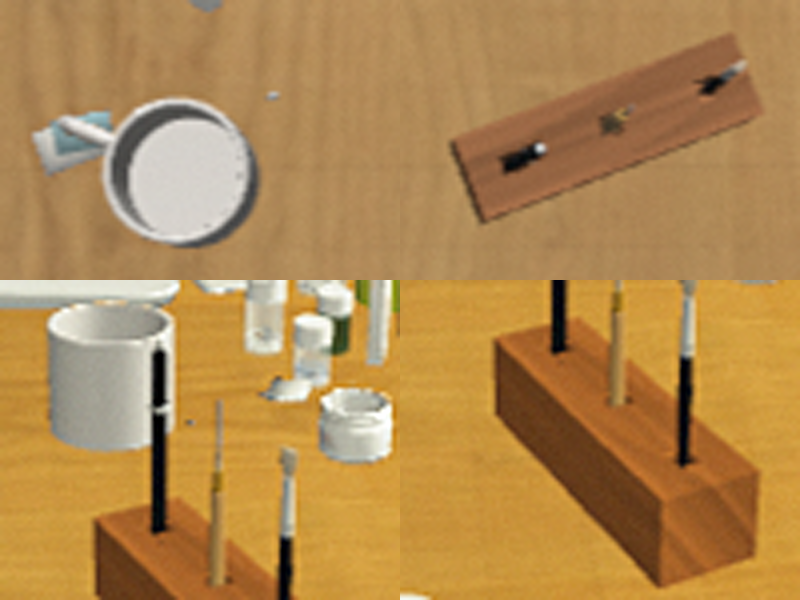

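Run:
```python
from h import *
from scipy.spatial.transform import Rotation as R
t=load('top0');s=load('side0')
np.set_printoptions(precision=1,suppress=True)
def T(x,y): return (140+x/4-.4,165+y/4-.4)
def B(x,y): return (260+(x-400)/4-.4,165+y/4-.4)
def S(x,y): return (190+x/4-.4,175+(y-280)/4-.4)
print('pen base',onz(t,*B(508,163),45),onz(s,*S(158,532),45))
print('pen top',tri(t,B(541,149),s,S(160,343)))
print('needle base',onz(s,*S(217,585),45),'top',onz(t,*B(632,108),137))
print('brush base',onz(t,*B(705,88),45),'top',onz(t,*B(740,68),138))
for p in [(452,143),(733,33),(762,110),(484,222)]: print('corner',onz(t,*B(*p),45))
for p in [(104,172),(256,172),(180,98),(180,247),(60,122)]: print('mug',onz(t,*T(*p),72 if p[0]!=60 else 60))
print(R.from_quat(observe()['tcp_rot']).as_matrix())
```

```text
pen base [ 493.9 -229.4   45. ] [ 491.5 -236.3   45. ]
pen top (array([ 492.3, -238.3,  147.4]), np.float64(0.7464923767172775))
needle base [ 513.1 -292.6   45. ] top [ 514.7 -286.8  137. ]
brush base [ 535.9 -341.4   45. ] top [ 535.2 -343.2  138. ]
corner [ 505.3 -198.1   45. ]
corner [ 567.2 -358.2   45. ]
corner [ 523.2 -373.4   45. ]
corner [ 460.9 -215.6   45. ]
mug [487.9  37.3  72. ]
mug [487.6 -45.6  72. ]
mug [528.5  -3.7  72. ]
mug [446.9  -4.7  72. ]
mug [516.7  64.1  60. ]
[[ 0.9 -0.3 -0. ]
 [-0.3 -0.9 -0. ]
 [ 0.   0.  -1. ]]
```

>>> step_arm --pt "-1 0 0 -6 0" --pt "-1 0 0 -6 0" --pt "-1 0 0 -6 0" --pt "-1 0 0 -6 0" --pt "-1 0 0 -6 0" --pt "-1 3.6 4.5 0 0" --pt "-1 3.6 4.5 0 0" --pt "-1 3.6 4.5 0 0" --pt "-1 3.6 4.5 0 0" --pt "-1 3.6 4.5 0 0" --pt "-1 3.6 4.5 0 0" --pt "-1 3.6 4.5 0 0" --pt "-1 3.6 4.5 0 0" --pt "-1 3.6 4.5 0 0" --pt "-1 3.6 4.5 0 0" --pt "-1 3.6 4.5 0 0" --pt "-1 3.6 4.5 0 0" --pt "-1 3.6 4.5 0 0" --pt "-1 3.6 4.5 0 0" --pt "-1 3.6 4.5 0 0"

```text
t: 2.65
eef_pos: [490.8, -233.0, 522.2]
tcp_rot: [0.985, -0.173, -0.0, -0.0]
ft_force: [0.0, 0.5, 0.8]
finger_gap: 0.997
grasp_force: 0.0
```

>>> step_arm --pt "-1 0 0 4 0.17" --pt "-1 0 0 5 0.17" --pt "-1 0 0 5 0.17" --pt "-1 0 0 5 0.17" --pt "-1 0 0 5 0.17" --pt "-0.3 0 0 0 0" --pt "-0.3 0 0 0 0" --pt "-0.3 0 0 0 0"

```text
t: 3.65
eef_pos: [492.0, -231.5, 285.3]
tcp_rot: [0.826, -0.563, 0.002, -0.001]
ft_force: [0.1, -0.3, -0.2]
finger_gap: 0.744
grasp_force: 0.0
```

Run:
```python
from h import *
from scipy.spatial.transform import Rotation as R
np.set_printoptions(precision=2,suppress=True)
c=shot('wrist','w1.png');s=observe();print(s['eef_pos'],s['joint_pos'],R.from_quat(s['tcp_rot']).as_matrix())
for P in [(492.3,-238.3,147.4),(492.4,-230,45)]: print(proj(c,P))
```

```text
[ 491.75 -231.35  284.96] [-0.14  0.2  -0.09  0.   -1.27  0.52] [[ 0.37 -0.93  0.  ]
 [-0.93 -0.37 -0.  ]
 [ 0.   -0.   -1.  ]]
[260.91 175.47]
[258.55 164.04]
```

View pics/w1.png

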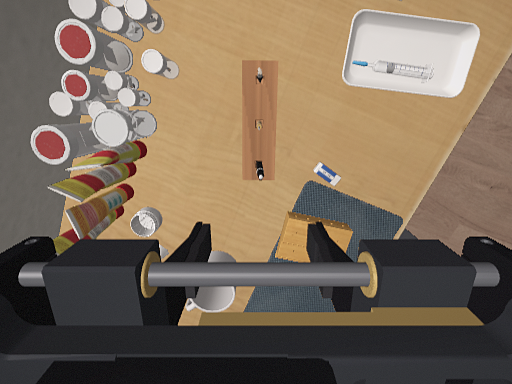

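>>> step_arm --pt "-0.3 0.5 0.15 0 0" --pt "-0.3 0 0 3 0" --pt "-0.3 0 0 3 0" --pt "-0.3 0 0 3 0" --pt "-0.3 0 0 2.5 0" --pt "-0.3 0 0 0 0"

```text
t: 4.45
eef_pos: [490.0, -236.3, 166.1]
tcp_rot: [0.826, -0.564, -0.002, 0.001]
ft_force: [0.2, 0.4, -0.4]
finger_gap: 0.65
grasp_force: 0.0
```

Run:
```python
from h import *
np.set_printoptions(precision=2,suppress=True)
c=shot('wrist','w2.png');d=shot('side','s2.png');s=observe();print(s['eef_pos'])
print(proj(c,(492.3,-238.3,145)),proj(d,s['eef_pos']))
a=cv2.resize(d['color'][110:250,170:290],(400,467))
b=cv2.resize(c['color'][100:320,160:350],(400,463))
cv2.imwrite('pics/c.png',np.hstack([a[:460],b[:460]]))
```

```text
[ 491.83 -236.76  168.66]
[256.53 218.53] [229.46 179.54]
```

View pics/c.png

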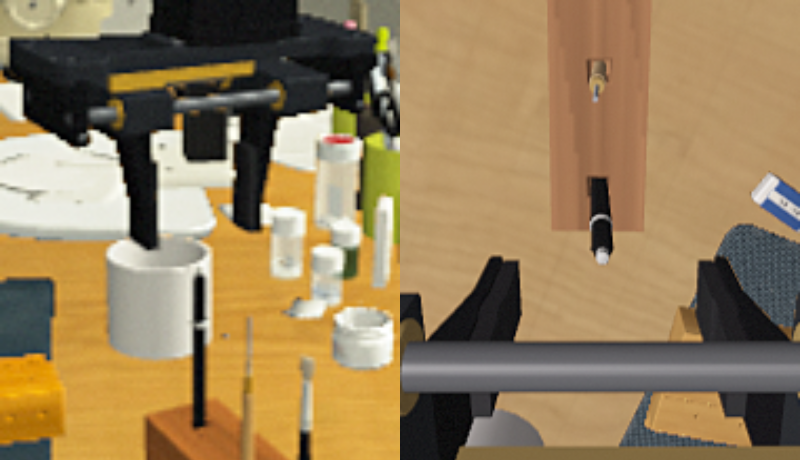

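>>> step_arm --pt "-0.3 0 0 2 0" --pt "-0.3 0 0 2 0" --pt "-0.3 0 0 1.5 0" --pt "1 0 0 0 0" --pt "1 0 0 0 0" --pt "1 0 0 0 0" --pt "1 0 0 0 0" --pt "1 0 0 0 0" --pt "1 0 0 0 0" --pt "1 0 0 0 0" --pt "1 0 0 0 0" --squeeze 8

```text
t: 5.92
eef_pos: [491.4, -236.2, 112.7]
tcp_rot: [0.826, -0.564, 0.0, -0.0]
ft_force: [1.5, 0.5, 0.1]
finger_gap: 0.094
grasp_force: 8.0
```

>>> step_arm --pt "1 0 0 -1 0" --pt "1 0 0 -1.5 0" --pt "1 0 0 -2.5 0" --pt "1 0 0 -4 0" --pt "1 0 0 -4 0" --pt "1 -3.1 -1.15 0 0" --pt "1 -3.1 -1.15 0 0" --pt "1 -3.1 -1.15 0 0" --pt "1 -3.1 -1.15 0 0" --pt "1 -3.1 -1.15 0 0" --pt "1 -3.1 -1.15 0 0" --pt "1 -3.1 -1.15 0 0" --pt "1 0 0 0 0.15" --pt "1 0 0 0 0.16" --pt "1 0 0 0 0.16" --pt "1 0 0 0 0.15" --pt "1 0 0 0 0.15" --pt "1 0 0 0 0"

```text
t: 8.18
eef_pos: [486.6, -5.1, 243.5]
tcp_rot: [-0.554, 0.832, -0.0, 0.0]
ft_force: [0.2, -0.2, -1.1]
finger_gap: 0.092
grasp_force: 8.0
```

Run:
```python
from h import *
from scipy.spatial.transform import Rotation as R
np.set_printoptions(precision=2,suppress=True)
c=shot('wrist','w3.png');d=shot('side','s3.png');t=shot('top','t3.png');s=observe();print(s['eef_pos'],s['finger_gap'],R.from_quat(s['tcp_rot']).as_matrix()[:2,:2])
a=cv2.resize(d['color'][110:230,160:270],(400,436))
b=cv2.resize(t['color'][150:260,130:240],(400,400))
b=np.vstack([b,b[:36]*0])
cv2.imwrite('pics/d.png',np.vstack([np.hstack([a,b])]))
```

```text
[486.77  -5.   243.05] 0.09229120836796824 [[-0.38 -0.92]
 [-0.92  0.38]]
```

View pics/d.png

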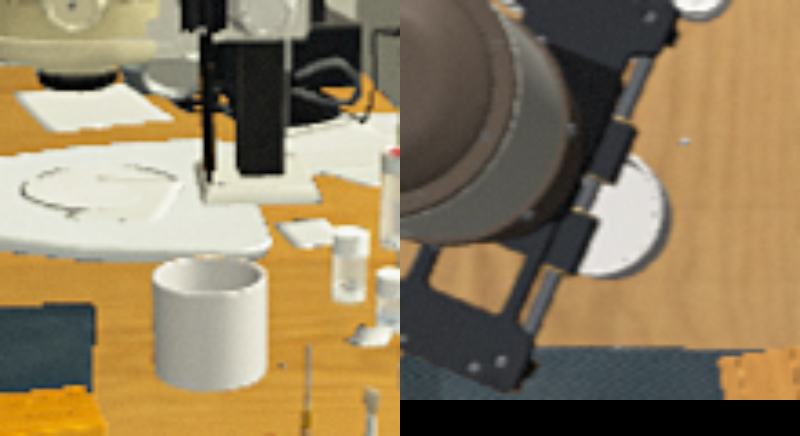

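Run:
```python
from h import *
np.set_printoptions(precision=2,suppress=True)
d=load('s3');T=np.array([486.8,-5,262]);x=np.array([-.38,-.92,0])
for l in (-5,0,5,10): 
    a=np.radians(l); print(l,proj(d,T+124*(-x*np.sin(a)-np.array([0,0,1])*np.cos(a))))
print(proj(d,[487.8,-4.2,0]))
```

```text
-5 [215.49 161.46]
0 [216.84 160.45]
5 [218.16 159.09]
10 [219.44 157.41]
[217.68 211.48]
```

>>> step_arm --pt "1 0 0 3 0" --pt "1 0 0 3 0" --pt "1 0 0 2 0" --pt "1 0 0 1.5 0" --pt "1 0 0 1 0" --pt "1 0 0 1 0" --pt "1 0 0 0 0" --pt "1 0 0 0 0" --squeeze 4

```text
t: 9.32
eef_pos: [487.3, -4.8, 128.0]
tcp_rot: [-0.554, 0.833, -0.0, 0.0]
ft_force: [-0.2, -0.7, -0.3]
finger_gap: 0.098
grasp_force: 4.0
```

>>> step_arm --pt "1 1 0 0 0" --pt "1 1 0 0 0" --pt "1 0.7 0 0 0" --pt "1 0.5 0 0 0" --pt "1 0.5 0 0 0" --pt "1 0.5 0 0 0" --pt "1 0.5 0 0 0" --pt "1 0.5 0 0 0" --pt "1 0 0 0 0" --squeeze 3

```text
t: 10.45
eef_pos: [466.7, -53.1, 127.6]
tcp_rot: [-0.554, 0.833, -0.0, -0.0]
ft_force: [-0.6, 0.7, -0.2]
finger_gap: 0.091
grasp_force: 3.0
```

Run:
```python
from h import *
np.set_printoptions(precision=2,suppress=True)
d=shot('side','s4.png');t=shot('top','t4.png');s=observe();print(s['eef_pos'],s['ft_force'])
a=cv2.resize(d['color'][110:230,160:270],(400,436))
b=cv2.resize(t['color'][150:260,130:240],(400,400))
b=np.vstack([b,b[:36]*0])
cv2.imwrite('pics/e.png',np.vstack([np.hstack([a,b])]))
```

```text
[466.83 -52.88 127.59] [0.79 0.26 0.41]
```

View pics/e.png

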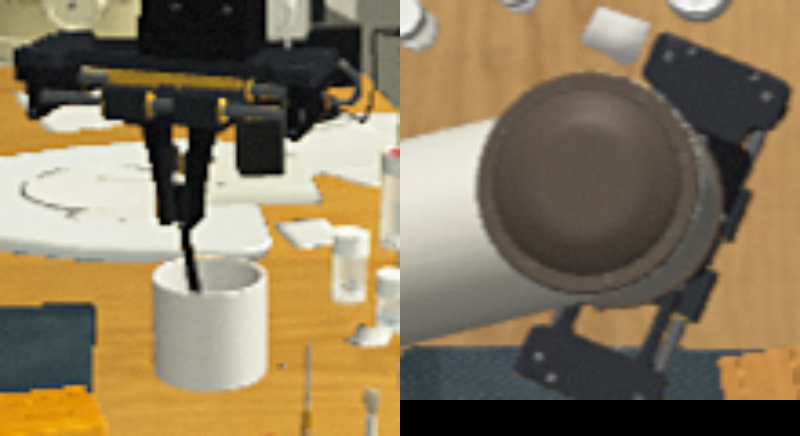

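>>> step_arm --pt "1 0.3 0 0.5 0" --pt "1 0 0 0.5 0" --pt "1 0 0 0.5 0" --pt "1 0 0 0.5 0" --pt "1 0 0 0.4 0" --pt "1 0 0 0.4 0" --pt "1 0 0 0.2 0" --pt "1 0 0 0 0" --pt "1 0 0 0 0"

```text
t: 11.68
eef_pos: [465.7, -55.5, 97.6]
tcp_rot: [-0.554, 0.833, -0.0, 0.0]
ft_force: [0.1, 0.1, 0.6]
finger_gap: 0.087
grasp_force: 3.0
```

Run:
```python
from h import *
np.set_printoptions(precision=2,suppress=True)
d=shot('side','s5.png');s=observe();print(s['eef_pos'],s['ft_force'])
a=cv2.resize(d['color'][110:230,160:270],(400,436))
cv2.imwrite('pics/f.png',a)
```

```text
[465.67 -55.56  97.64] [0.05 0.44 0.18]
```

View pics/f.png

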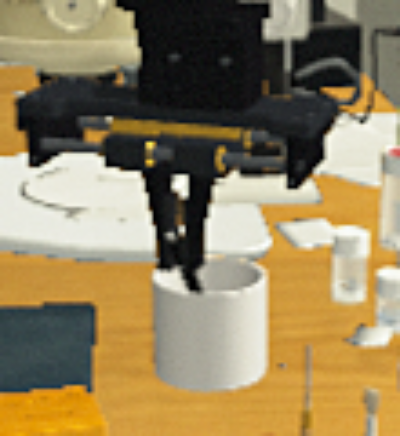

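>>> step_arm --pt "1 0 0 0.2 0" --pt "1 0 0 0.2 0" --pt "1 0 0 0.1 0" --pt "1 0 0 0 0" --pt "1 0 0 0 0"

```text
t: 12.35
eef_pos: [465.6, -55.6, 92.5]
tcp_rot: [-0.554, 0.833, 0.0, -0.0]
ft_force: [-0.2, 0.5, 0.7]
finger_gap: 0.086
grasp_force: 3.0
```

>>> step_arm --pt "0.7 0 0 0 0" --pt "0.6 0 0 0 0" --pt "0.5 0 0 0 0" --pt "0.3 0 0 0 0" --pt "0.1 0 0 0 0" --pt "0 0 0 0 0" --pt "0 0 0 0 0" --pt "0 0 0 -1 0" --pt "0 0 0 -3 0" --pt "0 0 0 -4 0" --pt "0 0 0 -5 0" --pt "0 0 0 -5 0" --pt "0 4 0 -3 0" --pt "0 5 0 0 0" --pt "0 5 0 0 0" --pt "0 0 0 0 0" --pt "0 0 0 0 0"

```text
t: 14.48
eef_pos: [411.5, -184.7, 303.0]
tcp_rot: [-0.554, 0.833, -0.0, 0.0]
ft_force: [0.5, 0.6, -0.1]
finger_gap: 0.497
grasp_force: 0.0
```

Run:
```python
from h import *
np.set_printoptions(precision=2,suppress=True)
d=shot('side','s6.png');t=shot('top','t6.png')
a=cv2.resize(d['color'][120:230,160:270],(400,400))
b=cv2.resize(t['color'][150:260,130:240],(400,400))
cv2.imwrite('pics/g.png',np.hstack([a,b]))
```

```text
(no output)
```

View pics/g.png

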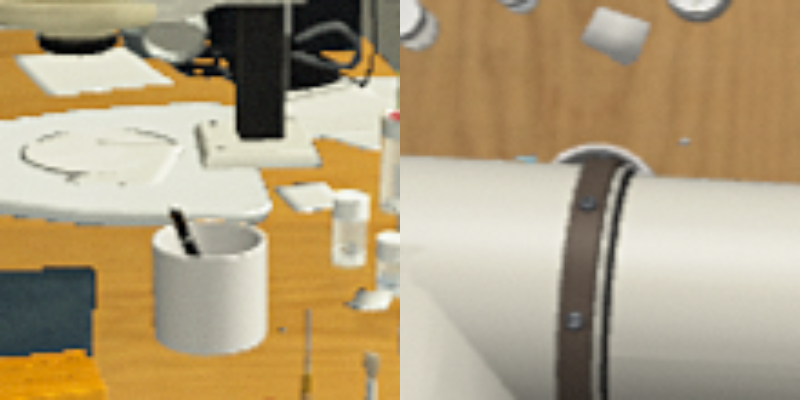

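Run:
```python
from h import *
np.set_printoptions(precision=1,suppress=True)
d=load('s6');M=np.array([487.8,-4.2,0]);y=np.array([.39,.92,0]);x=np.array([.92,-.39,0]);z=np.array([0,0,1])
print('rimpt',proj(d,M-36*y+72*z))
for a in (20,25,30,35,40,45): 
    r=np.radians(a); print(a,proj(d,M+(-33+66*np.tan(r)-138*np.sin(r))*y+(6+138*np.cos(r))*z))
for h in (90,100,110,120,130):
    P=onz(d,208.5,176.8,h)-M; print(h,P@x,P@y)
```

```text
rimpt [212.8 190.3]
20 [209.7 167.8]
25 [209.1 170.2]
30 [208.7 172.9]
35 [208.4 175.8]
40 [208.4 178.8]
45 [208.7 181.9]
90 -26.12729081439414 7.425067737295189
100 -16.264698012949367 -20.099065455786082
110 -6.4021052115045975 -47.62319864886735
120 3.4604875899401266 -75.14733184194864
130 13.323080391384941 -102.67146503503002
```

```bash
python3 -c "
from workcell import *
print(job_done())"
```

```text
the job is handed in; nothing more can be done
None
```

The black pen stands foot-down in the mug, released and leaning about 37° (estimated from the side camera) against the rim opposite the handle; the mug and the other two tools look unmoved, and the job is handed in but returned no verdict.

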